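Slow test run of the coffee grinder

TASK

The coffee grinder has been washed and needs a slow test run; it runs only while its lid is held down. Pick up the lid, turn it so that its red tongue goes into the slot of the grinder's collar, and press it straight down against the sprung ring until the white line round the lid is level with the collar's rim: that is slow speed, about half way (6 of 12 mm); never push on to the bottom, which is full speed. Finish while still holding the lid down there, and leave the other things on the table alone.

Things in the scene. Friction and masses are not known exactly. Their poses are not given: they have to be found in the camera images.
- grinder: cordless coffee grinder, fixed firmly to the table: round silver housing 107 mm wide with a black foot and, on top, an open black collar (inner diameter 85, outer 104 mm) whose rim is 118 mm above the table. Origin at the centre of its underside, z up, -x points to the slot in the collar. Inside the collar, 14 mm below the rim, lies a flat black ring on a spring
- collar (a point): centre of the collar's rim (axis of the grinder, 118 mm above its underside)
- slot (a point): middle of the mouth of the slot in the collar, at rim height, 47 mm from the axis. The slot goes right through the collar's wall, is 16 mm wide and 31 mm deep; a red dot and bar on the housing stand under it
- press (a joint): how far the sprung ring in the collar is pressed down, m: 0 at rest (14 mm below the rim), 0.012 at the bottom stop. The spring pushes back with 3.6 N at 0, 7.2 N at 0.006, 10.8 N at 0.012; the lid's weight alone does not move it. Slow speed: 0.006 (good from 0.0035 to 0.0085); full speed comes in above 0.0105
- lid: the grinder's lid, loose, upright on the table, 83 mm high, about 100 g: black skirt (82 mm diameter, 27 mm high, bevelled foot) with a white line round it, flange (92 mm diameter, 27 to 31 mm up), smoky clear dome up to 52 mm. The skirt drops into the collar 1.5 mm free all round and stands on the sprung ring. Origin at the centre of the skirt's foot, z up, -x points to the tongue
- tongue (a point): foot of the red tongue on the lid's skirt, level with the skirt's foot, 47 mm from the lid's axis. The tongue is 12 mm wide, reaches out to 50 mm from the axis and has a rounded foot; while it is not over the slot, the lid stays up on the collar's rim
- cap (a point): point on the lid's axis in the ribbed black cap, 70 mm above the skirt's foot. The cap is an upright cylinder of 42 mm diameter, from 56 to 83 mm above the skirt's foot: grip it there, with any yaw
- line (a point): on the lid's axis at the height of the white line, 20 mm above the skirt's foot; it is level with the collar's rim when the lid stands on the ring and the ring is pressed down 6 mm
- tumbler_a: empty ribbed glass tumbler, 64 mm wide, 84 mm high, a bystander; origin under its centre
- tumbler_b: a second, equal glass tumbler, a bystander; origin under its centre
- espresso: white coffee cup with handle, 63 x 88 x 50 mm, a bystander; origin under its centre
- timer: black and white kitchen timer, 107 mm wide, 104 mm high, a bystander; origin under its centre
- lemon: lemon, 78 x 55 x 56 mm, a bystander; origin under its centre
Not all that is in view belongs to the job. Leave any green look-alike of the grinder alone. Leave any pink look-alike of the lid alone.

How it is judged (in metres and radians):
On the way:
1. the lid stands in the collar with its tongue in the slot (z of lid in the frame of collar below -0.01 m and horizontal distance between tongue and slot below 0.006 m and horizontal distance between lid and collar below 0.004 m), for 0.1 s.
At the end, for the whole second after the job is handed in: The robot still holds the lid down, at rest and upright (within 5 degrees) in the collar with its tongue in the slot (within 6 mm): the sprung ring is pressed down 3.5 to 8.5 mm and the lid's white line is within 3.5 mm of the level of the collar's rim (value of joint press between 0.0035 and 0.0085 m and z of line in the frame of collar between -0.0035 and 0.0035 m and horizontal distance between lid and collar below 0.004 m and horizontal distance between tongue and slot below 0.006 m and angle between lid's own z axis and vertical below 0.09 rad and linear speed of lid below 0.01 m/s and contact force between any of the fingers, the arm and lid above 2 N); the arm keeps its last pose, push and grip.
It fails at once if the lid was pushed on to full speed (ring down more than 10.5 mm) (value of joint press above 0.0105 m).
It fails at once if a bystander was moved more than 30 mm (distance of any of tumbler_a, tumbler_b, espresso, timer, lemon from where it was at the start of the episode above 0.03 m).
It also fails if it takes over 42 s, if anything falls off the work surface, if the arm or the gripper's body presses on something with over 40 N, if the wrist force passes 120 N, or if a joint passes its speed limit or range.

ROBOT

A 7-joint arm with a two-finger parallel gripper is mounted at the origin on a cart in front of the work surface, level with it; the furniture and walls round the work are solid. World frame = base frame: x ahead of the robot, y to its left, z up, the work surface at z = 0. Lengths are in mm, angles in rad, forces in N, time in s.
With the tool pointing down it reaches from about 400 to 850 mm from the base axis. Payload 4.5 kg.
Tool frame: the origin (TCP) lies midway between the tips of the shut fingers; the grasp point (between the pads) lies 19 mm behind it; z points along the fingers, y is the line along which they close (so a half turn about z gives the same grasp; the last joint's range is limited). The gripper opens to 85 mm and grips with 20 to 120 N. Pads are 22 mm wide; open, the fingers measure 114 mm over their backs; the gripper's body (76 mm by 85 mm) begins 54 mm behind the grasp point. The pads swing forward as they close: fully open they stand 13 mm farther back than shut.
Start: joints at [1.291, 0.689, -0.195, 1.565, 0.157, 0.902, -0.215], TCP at [192.951, -594.495, 231.317] pointing down, gripper open.
Joint ranges: [-3.01, 3.01], [-0.46, 2.08], [-1.47, 1.51], [0.13, 2.56], [-1, 4.14], [0.04, 2.09], [-2.66, 2.66]. Speed limits (rad/s): [2.57, 2.57, 3.14, 3.14, 3.14, 3.14, 3.14].

INTERFACE

Orientations are given as a unit quaternion [x, y, z, w].
In Python, from plant import r gives the robot as it stands.
- The arm moves only by the tool jog_arm, never from a script. Its argument "motion" is a list of rows, each a list of 2 entries, a list of its own where there are three numbers: the shift along the tool's x, y, z in mm, then the turn about the tool's z in degrees. A call has 1 to 12 rows; each row shifts and turns the commanded pose from where the row before left it, along the tool's axes as they then stand; what a row does not reach is not made up. A row lasts 1/12 s, in which the tool goes at most 41.7 mm and 7.16 degrees, less where a joint would pass 70% of its speed; a pose out of reach is approached as far as the arm can. A call with a gripper value outside its range is refused whole. "hand" is the opening, from 0 (shut) to 1 (fully open), set as the call begins (left out, the last holds). The fingers move at their own pace and stop on an object; the grip force is fixed at half the most. Time passes only in rows, so rows that do not move let the fingers close. It gives the time, the measured TCP pose, the force, the opening and the grip force at its end, in the units of the state.
- r.get_obs(): the state, without advancing time (a new reading comes with each control period).
- r.get_image(name): name is "scene" or "top" or "wrist"; returns the picture (480x640x3 uint8, red, green, blue); there is no depth.
- r.calibration(name): a dict with "K" (3x3 intrinsics, pixels), "position" and "orientation" of the camera in the world. Camera axes: x right, y up, looking along -z (the intrinsics and any distortion apply to the point x, -y, -z); pixel columns grow to the right and rows downward; lengths in mm; the calibration is good to about 2 mm. A picture is of the moment at which its call begins: read the wrist's pose just before it. calibration takes no time and is no camera call; for the wrist camera it gives the pose at the moment of the call.
- r.hand_in(): hands the job in; it is judged then, once.
The state is a dict: "clock": time; "joints": joint angles; "joint_velocities": joint speeds; "joint_torque": joint torques, N m; "ee_pos": TCP position; "ee_rot": TCP orientation; "ft_force": force on the tool from outside, world axes, zero at the start; "torque": the same for the moment, N m; "width": finger opening in mm; "grasp_force": force on a finger pad.
Only numpy, scipy, OpenCV 4.12 (cv2) and the standard library are available. Lean on these libraries where they do the work, as an engineer would, in place of code of your own. Each camera call takes 0.05 s, during which the arm holds its last target. There are 200 camera calls.

## Working session

There is one attempt and no reset: what is moved stays moved. The work goes in short steps, Python scripts to look and compute and a tool call to move; the robot and the scene stay as the last step left them, time stands still between calls to the robot, and variables do not carry over. Pictures are saved under pics/ and viewed, at most 10 in all, crops included, and the job is handed in when it is done.

Besides the shell and the picture viewer there is one more tool, called after "Call:" by a JSON object that holds its "fn" and its "kwargs", one argument or row to a line. jog_arm: Moves the arm, as the interface text tells. Its arguments: {"type":"object","properties":{"motion":{"type":"array"},"hand":{"type":"number"}},"required":["motion"]}

```bash
mkdir -p pics; python3 - <<'E'
from plant import r
import cv2
for n in("scene","top"):
    cv2.imwrite(f"pics/{n}0.png",r.get_image(n)[:,:,::-1]); print(n,r.calibration(n))
o=r.get_obs();print(o["clock"],o["ee_pos"],o["ee_rot"],o["ft_force"],o["width"])
E
```

```text
scene {'K': array([[608.97949475,   0.        , 313.80718007],
       [  0.        , 608.97949475, 248.23884626],
       [  0.        ,   0.        ,   1.        ]]), 'position': array([-283.04169165, 1027.03233479, 1370.6494399 ]), 'orientation': array([-0.13841013,  0.35401111,  0.86251213, -0.33405328])}
top {'K': array([[595.91274628,   0.        , 312.48126862],
       [  0.        , 595.91274628, 251.73890637],
       [  0.        ,   0.        ,   1.        ]]), 'position': array([ 345.69168245,  110.66875508, 1886.41613086]), 'orientation': array([-0.04158971,  0.0416524 ,  0.70633584, -0.70542545])}
0.1 [ 192.70862173 -593.93570624  230.56238161] [ 9.87712738e-01  1.56278123e-01 -1.81927990e-04 -8.14352197e-04] [ 0.60136544 -0.52753144  0.9851466 ] 85.58132963927048
```

View pics/scene0.png

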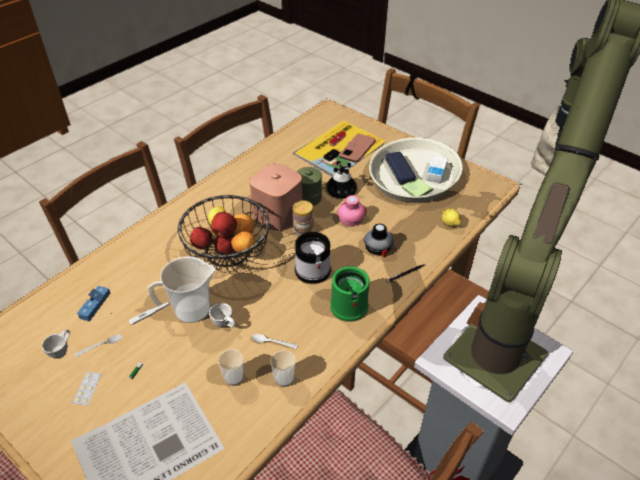

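View pics/top0.png

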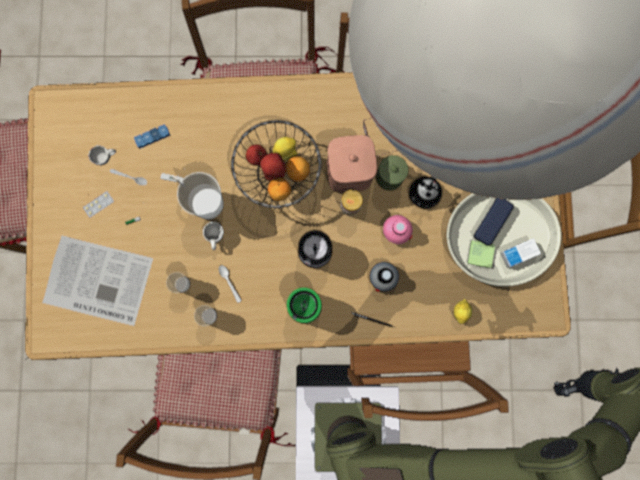

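Lid candidates: dark lid with red tongue at scene (379,238) / top (384,277), pink look-alike at (352,211) / (398,229), and the black timer at (342,180). Grinder candidates: silver at (312,257) / top (315,249), green look-alike at (350,293) / (304,306). I choose the dark lid and the silver grinder, and check them in one close crop.

```bash
python3 - <<'E'
import cv2,numpy as np
s=cv2.imread("pics/scene0.png")[215:290,285:405]; t=cv2.imread("pics/top0.png")[220:305,285:415]
f=lambda a,k:cv2.resize(a,None,fx=k,fy=k,interpolation=cv2.INTER_CUBIC)
a=f(s,4.0);b=f(t,4.0)
# stacked vertical would be 640 high: put beside at 400 wide each using two lens
s1=cv2.imread("pics/scene0.png")[228:285,290:340];s2=cv2.imread("pics/scene0.png")[218:262,358:403]
t1=cv2.imread("pics/top0.png")[228:270,294:336];t2=cv2.imread("pics/top0.png")[256:298,362:404]
c=np.zeros((600,800,3),np.uint8)
for im,k,y,x in((s1,6,0,0),(s2,6,0,400),(t1,6,345,0),(t2,6,345,400)):
    q=f(im,k);q=q[:600-y];c[y:y+q.shape[0],x:x+q.shape[1]]=q
cv2.imwrite("pics/c1.png",c)
E
```

```text
(no output)
```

View pics/c1.png

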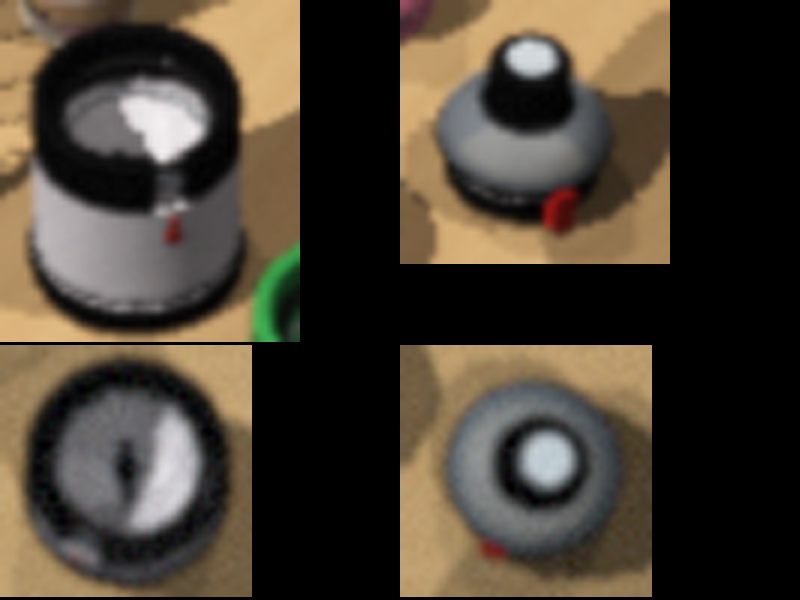

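Confirmed: the smoky lid has a red tongue at its scene foot (384,256), top (377,290). The silver grinder's slot shows at scene (318,262), top (308,262). Next I compute positions.

```bash
cat > h.py <<'E'
import numpy as np
from scipy.spatial.transform import Rotation as R
def back(c,uv,z):
    "pixel -> world point at height z"
    K=c["K"];d=R.from_quat(c["orientation"]).apply([(uv[0]-K[0,2])/K[0,0],-(uv[1]-K[1,2])/K[1,1],-1])
    p=np.array(c["position"]);return p+d*(z-p[2])/d[2]
def proj(c,P):
    q=R.from_quat(c["orientation"]).inv().apply(np.atleast_2d(P)-c["position"]);K=c["K"]
    return np.c_[K[0,2]-K[0,0]*q[:,0]/q[:,2],K[1,2]+K[1,1]*q[:,1]/q[:,2]]
E
python3 - <<'E'
from plant import r
from h import *
np.set_printoptions(precision=1,suppress=True)
s,t=r.calibration("scene"),r.calibration("top")
for n,c,uv,z in(("lid",s,(379.7,227.5),83),("lid",t,(386.5,275.2),83),("tongue",s,(384.3,256),0),("tongue",t,(377.3,290.2),12),
 ("collar",t,(315.2,247),118),("slot",s,(318.5,263),100),("slot",t,(307.7,262),118),("timer",t,(426,191),50),("pink",t,(398,229),50),("green",t,(304,305),118),("lemon",t,(462,311),28)): print(n,back(c,uv,z))
w=r.calibration("wrist");print(w["K"]);o=r.get_obs()
q=R.from_quat(o["ee_rot"]);print(q.as_matrix(),q.inv().apply(w["position"]-o["ee_pos"]),(q.inv()*R.from_quat(w["orientation"])).as_matrix())
E
```

```text
lid [ 488.2 -114.    83. ]
lid [ 487.2 -114.1   83. ]
tongue [447.1 -94.9   0. ]
tongue [445.5 -93.2  12. ]
collar [569.2 102.2 118. ]
slot [516.2 135.9 100. ]
slot [524.2 124.7 118. ]
timer [ 754.7 -246.5   50. ]
pink [ 634.  -156.3   50. ]
green [396.4 135.7 118. ]
lemon [ 379.8 -353.5   28. ]
[[403.8   0.  319.4]
 [  0.  403.8 245.9]
 [  0.    0.    1. ]]
[[ 1.   0.3 -0. ]
 [ 0.3 -1.   0. ]
 [-0.  -0.  -1. ]] [  79.1    0.  -142.5] [[-0.   1.   0.3]
 [ 1.   0.   0. ]
 [ 0.   0.3 -1. ]]
```

Call:
{"fn": "jog_arm", "kwargs": {
  "motion": [
    [[27,-23,0],0],
    [[27,-23,0],0],
    [[27,-23,0],0],
    [[27,-23,0],0],
    [[27,-23,0],0],
    [[27,-23,0],0],
    [[27,-23,0],0],
    [[27,-23,0],0],
    [[27,-23,0],0],
    [[27,-23,0],0],
    [[27,-23,0],0],
    [[27,-23,0],0]
  ],
  "hand": 1
}}

```text
clock: 1.1
ee_pos: [416.3, -230.3, 231.1]
ee_rot: [0.988, 0.156, -0.0, -0.0]
ft_force: [0.1, 0.2, 0.4]
width: 85.4
grasp_force: 0.0
```

Call:
{"fn": "jog_arm", "kwargs": {
  "motion": [
    [[27,-23,0],0],
    [[27,-23,0],0],
    [[26,-22,0],0],
    [[25,-22,0],0],
    [[0,0,0],0],
    [[0,0,0],0],
    [[0,0,0],0]
  ]
}}

```text
clock: 1.68
ee_pos: [487.3, -114.6, 231.0]
ee_rot: [0.988, 0.156, -0.001, 0.0]
ft_force: [0.2, 0.1, -0.9]
width: 85.5
grasp_force: 0.0
```

```bash
python3 - <<'E'
from plant import r
import cv2,pickle
o=r.get_obs();w=r.calibration("wrist");cv2.imwrite("pics/w1.png",r.get_image("wrist")[:,:,::-1])
pickle.dump((w,o),open("w1.pkl","wb"));print(o["clock"],o["ee_pos"],o["ee_rot"],o["joints"],w["position"])
E
```

```text
1.6833 [ 487.25349724 -114.55734701  230.95999423] [ 9.87737683e-01  1.56120513e-01 -7.75870869e-04  2.29836126e-04] [ 0.22629921  0.52860833 -0.1364466   1.935371    0.10985587  0.68601289
 -1.23421886] [562.74257052 -90.08381095 373.39323664]
```

View pics/w1.png

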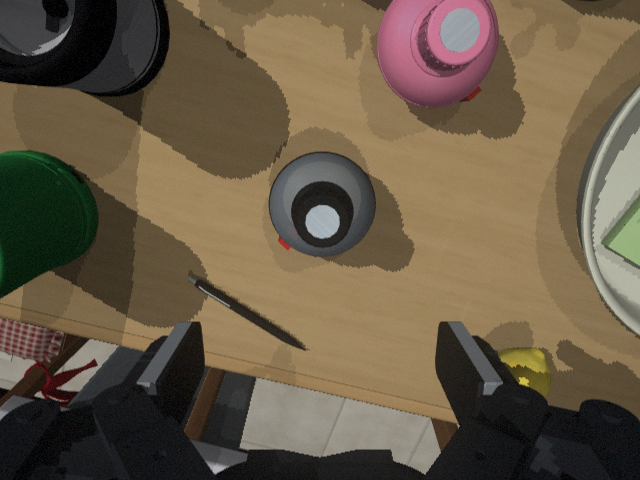

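The lid is at (323,204) with its cap disc at (322,222) and its red tongue at (284,244). The pen and other things are clear of it. Now the exact centre and tongue angle.

```bash
python3 - <<'E'
from h import *
import cv2,pickle
np.set_printoptions(precision=1,suppress=True)
w,o=pickle.load(open("w1.pkl","rb"));im=cv2.imread("pics/w1.png")
b,g,rr=[im[...,i].astype(int) for i in range(3)]
m=np.zeros(im.shape[:2],bool);m[195:250,295:350]=1;m&=(b>170)&(g>170)
v,u=np.nonzero(m);print("disc",u.mean(),v.mean(),len(u),u.min(),u.max(),v.min(),v.max());print(back(w,((u.min()+u.max())/2,(v.min()+v.max())/2),83),back(w,(u.mean(),v.mean()),83))
print("flange",back(w,(323,204),31))
m=np.zeros(im.shape[:2],bool);m[225:265,265:305]=1;m&=(rr>110)&(rr>2.2*g)
v,u=np.nonzero(m);print("red",u.mean(),v.mean(),len(u),u.min(),u.max(),v.min(),v.max())
for z in(5,10,15,20):print(z,back(w,(u.mean(),v.mean()),z))
c=np.array([487.7,-114,0])
th=np.radians(np.arange(0,360,30));
print("proj flange",[proj(w,c+np.c_[46*np.cos(th),46*np.sin(th),th*0+29])[:,i].round() for i in(0,1)])
a=cv2.resize(im[140:265,255:390],None,fx=4.4,fy=4.4,interpolation=cv2.INTER_CUBIC);cv2.imwrite("pics/w1c.png",a)
print("tcp",proj(w,o["ee_pos"]))
E
```

```text
disc 322.3189655172414 221.48152709359607 812 306 338 206 237
[ 490.8 -115.3   83. ] [ 490.9 -115.6   83. ]
flange [ 493.  -115.8   31. ]
red 283.3114754098361 243.01639344262296 61 278 289 237 249
5 [439.9 -93.4   5. ]
10 [441.5 -93.4  10. ]
15 [443.2 -93.4  15. ]
20 [444.9 -93.3  20. ]
proj flange [array([336., 308., 283., 268., 268., 281., 303., 330., 353., 369., 371.,
       359.]), array([157., 156., 169., 192., 219., 242., 256., 257., 246., 224., 198.,
       173.])]
tcp [[319.6 324.1]]
```

View pics/w1c.png

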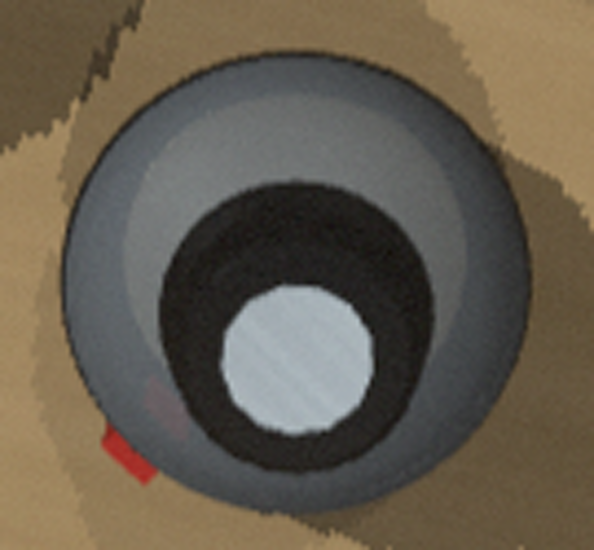

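Crop: red tongue at lower left of the flange, with the cap concentric, so the direction is about 155°. Moving down to grip the cap.

Call:
{"fn": "jog_arm", "kwargs": {
  "motion": [
    [[2.5,1,20],0],
    [[0,0,35],0],
    [[0,0,35],0],
    [[0,0,35],0],
    [[0,0,30],0],
    [[0,0,16],0],
    [[0,0,10],0],
    [[0,0,0],0],
    [[0,0,0],0],
    [[0,0,0],0]
  ]
}}

```text
clock: 2.57
ee_pos: [491.3, -114.9, 51.4]
ee_rot: [0.988, 0.156, 0.001, 0.0]
ft_force: [-0.6, 0.4, -0.1]
width: 85.3
grasp_force: 0.0
```

Call:
{"fn": "jog_arm", "kwargs": {
  "motion": [
    [[0,0,0],0],
    [[0,0,0],0],
    [[0,0,0],0],
    [[0,0,0],0],
    [[0,0,0],0],
    [[0,0,0],0],
    [[0,0,0],0],
    [[0,0,0],0],
    [[0,0,0],0],
    [[0,0,0],0],
    [[0,0,0],0],
    [[0,0,0],0]
  ],
  "hand": 0
}}

```text
clock: 3.57
ee_pos: [491.2, -114.3, 51.2]
ee_rot: [0.988, 0.156, 0.001, 0.0]
ft_force: [-0.7, -0.7, 6.8]
width: 40.9
grasp_force: 59.8
```

Call:
{"fn": "jog_arm", "kwargs": {
  "motion": [
    [[0,0,-10],0],
    [[0,0,-25],0],
    [[0,0,-35],0],
    [[0,0,-35],0],
    [[0,0,-35],0],
    [[0,0,-35],0],
    [[5,-20,-25],0],
    [[5,-30,-20],0],
    [[5,-35,-10],0],
    [[5,-35,0],0],
    [[5,-33,0],0],
    [[5,-29,0],0]
  ]
}}

```text
clock: 4.57
ee_pos: [461.7, 70.4, 281.1]
ee_rot: [0.988, 0.157, 0.0, -0.0]
ft_force: [-0.2, -0.2, -1.6]
width: 40.8
grasp_force: 61.0
```

Call:
{"fn": "jog_arm", "kwargs": {
  "motion": [
    [[0,0,0],0],
    [[0,0,0],0],
    [[0,0,0],0],
    [[0,0,0],0]
  ]
}}

```text
clock: 4.9
ee_pos: [462.9, 66.7, 280.4]
ee_rot: [0.988, 0.155, -0.0, 0.001]
ft_force: [0.5, 0.1, -1.3]
width: 40.5
grasp_force: 61.1
```

```bash
python3 - <<'E'
from plant import r
import cv2,pickle
o=r.get_obs();w=r.calibration("wrist");cv2.imwrite("pics/w2.png",r.get_image("wrist")[:,:,::-1])
pickle.dump((w,o),open("w2.pkl","wb"));print(o["clock"],o["ee_pos"],o["ee_rot"],o["joints"],w["position"],o["width"])
E
```

```text
4.9 [462.93750248  66.66222649 280.37148544] [ 9.87902768e-01  1.55073576e-01 -2.07284501e-04  5.14636210e-04] [-0.13522254  0.41673265 -0.15627093  1.95725279  0.09156749  0.7747634
 -1.6032584 ] [538.29553099  91.01400948 422.87211531] 40.531720485093444
```

View pics/w2.png

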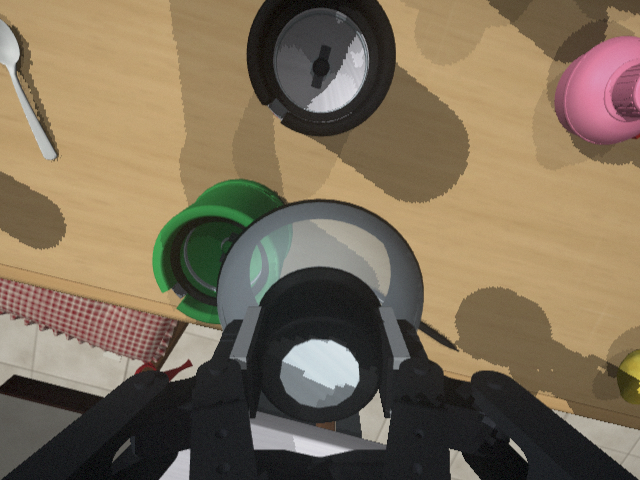

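The held lid's flange arc is at (219..423, 200), and the collar rim circle is centred near (321,62) with its slot at (278,112). The grinder is clear and the tongue is hidden behind the finger. Fitting circles to both in the same picture cancels the hand-eye error.

```bash
cat > fit.py <<'E'
from h import *
import cv2,pickle
from scipy.ndimage import map_coordinates
from scipy.optimize import minimize
np.set_printoptions(precision=2,suppress=True)
def fit(im,c,p0,r,z,keep):
    "circle of radius r at height z: centre with strongest mean gradient across the projected circle"
    g=cv2.GaussianBlur(cv2.cvtColor(im,cv2.COLOR_BGR2GRAY).astype(np.float32),(0,0),1.0)
    t=np.radians(np.arange(0,360,2))
    def s(p):
        f=lambda q:proj(c,np.c_[p[0]+q*np.cos(t),p[1]+q*np.sin(t),t*0+z])
        a,b=f(r-1),f(r+1);k=keep(f(r))
        v=lambda x:map_coordinates(g,[x[:,1],x[:,0]],order=1,mode="nearest")
        return -np.abs(np.mean(np.clip((v(b)-v(a))[k],-30,30)))
    best=min(((s((p0[0]+i,p0[1]+j)),i,j) for i in range(-9,10) for j in range(-9,10)))
    m=minimize(s,[p0[0]+best[1],p0[1]+best[2]],method="Nelder-Mead",options=dict(initial_simplex=np.array([p0[:2]]*3)+[[best[1],best[2]],[best[1]+1,best[2]],[best[1],best[2]+1]]))
    return m.x,m.fun
E
python3 - <<'E'
from fit import *
w,o=pickle.load(open("w2.pkl","rb"));im=cv2.imread("pics/w2.png")
q=R.from_quat(o["ee_rot"]);T=o["ee_pos"];M=q.as_matrix()
inim=lambda u:(u[:,1]>2)
for r_ in(52,42.5): print("collar",r_,fit(im,w,(569,102),r_,118,inim))
for h in(29,31):
    x,s=fit(im,w,T,46,T[2]-51.2+h,lambda u:u[:,1]<300)
    print("lid in hand",h,x,s,"tool",M.T@np.r_[x-T[:2],0])
w1,o1=pickle.load(open("w1.pkl","rb"));i1=cv2.imread("pics/w1.png")
for h in(29,31): print("lid on table",h,fit(i1,w1,(491,-115),46,h,lambda u:u[:,1]<999))
# slot angle from w2 : darkness along the ring r=47 z=118
x,_=fit(im,w,(569,102),52,118,inim)
d=np.arange(130,180,2);g=cv2.cvtColor(im,cv2.COLOR_BGR2GRAY).astype(np.float32)
for rr in(45,49):
    a=np.radians(d);u=proj(w,np.c_[x[0]+rr*np.cos(a),x[1]+rr*np.sin(a),a*0+118]);print(rr,dict(zip(d.tolist(),map_coordinates(g,[u[:,1],u[:,0]],order=1).astype(int).tolist())))
print("axes",M[:2,:2])
a=cv2.resize(im[90:135,250:310],None,fx=9,fy=9,interpolation=cv2.INTER_CUBIC)
s=cv2.imread("pics/w1.png")
from plant import r
sc=r.get_image("scene")[:,:,::-1].copy();cv2.imwrite("pics/s2.png",sc);pt=proj(r.calibration("scene"),T)[0].astype(int);print(pt)
b=cv2.resize(sc[pt[1]-25:pt[1]+45,pt[0]-35:pt[0]+35],None,fx=3.6,fy=3.6,interpolation=cv2.INTER_CUBIC)
c=np.zeros((600,800,3),np.uint8);c[:a.shape[0],:a.shape[1]]=a;c[-b.shape[0]:,-b.shape[1]:]=b;cv2.imwrite("pics/c2.png",c)
E
```

```text
collar 52 (array([574.32, 101.26]), np.float64(-28.577930450439453))
collar 42.5 (array([564.32,  97.43]), np.float64(-8.20331859588623))
lid in hand 29 [460.77  66.86] -21.9031982421875 tool [-2.01 -0.85  0.  ]
lid in hand 31 [463.28  67.57] -21.81471061706543 tool [ 0.61 -0.76 -0.  ]
lid on table 29 (array([ 490.89, -115.06]), np.float64(-21.265148162841797))
lid on table 31 (array([ 491.24, -115.17]), np.float64(-23.973390579223633))
45 {130: 30, 132: 30, 134: 30, 136: 29, 138: 30, 140: 31, 142: 28, 144: 29, 146: 27, 148: 49, 150: 57, 152: 58, 154: 56, 156: 59, 158: 58, 160: 58, 162: 56, 164: 33, 166: 36, 168: 36, 170: 37, 172: 32, 174: 34, 176: 37, 178: 34}
49 {130: 29, 132: 31, 134: 29, 136: 30, 138: 29, 140: 27, 142: 32, 144: 30, 146: 26, 148: 86, 150: 53, 152: 57, 154: 57, 156: 59, 158: 60, 160: 77, 162: 61, 164: 35, 166: 36, 168: 27, 170: 32, 172: 33, 174: 37, 176: 36, 178: 34}
axes [[ 0.95  0.31]
 [ 0.31 -0.95]]
[350 212]
```

View pics/c2.png

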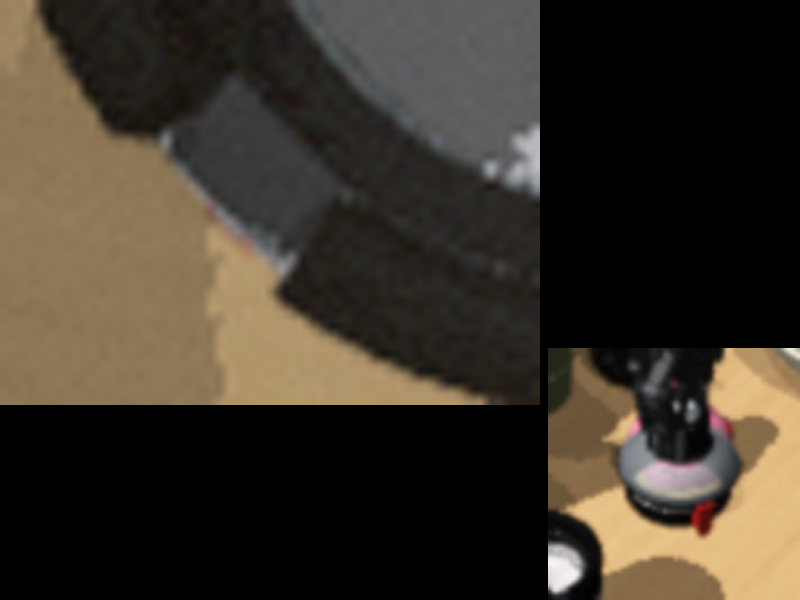

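```bash
python3 - <<'E'
from fit import *
from plant import r
w,o=pickle.load(open("w2.pkl","rb"));s=r.calibration("scene");T=o["ee_pos"]
c=np.array([574.3,101.3,118])
for uv in((262.8,104.5),(280.9,122.4)):
    d=back(w,uv,118)-c;print("slot edge",np.hypot(*d[:2]),np.degrees(np.arctan2(d[1],d[0])))
f=T[2]-51.2
for a in(148,151,154,157,160):
    t=np.radians(a);L=np.array([T[0],T[1],f]);e=np.array([np.cos(t),np.sin(t),0])
    print(a,proj(s,[L+50*e+[0,0,0],L+50*e+[0,0,20],L+[0,0,29]]).round(1).tolist())
im=cv2.imread("pics/s2.png").astype(int);b,g,rr=im[...,0],im[...,1],im[...,2]
m=np.zeros(b.shape,bool);m[222:245,345:372]=1;m&=(rr>90)&(rr>2.2*g)
v,u=np.nonzero(m);print("red",u.mean(),v.mean(),u.min(),u.max(),v.min(),v.max())
fl=lambda p:None
t=np.radians(np.arange(0,360,5));q=proj(s,np.c_[T[0]+46*np.cos(t),T[1]+46*np.sin(t),t*0+f+29]);print("flange pred u",q[:,0].min(),q[:,0].max())
print(im[212:226:3,330:345].sum(2).tolist(),im[212:226:3,362:376].sum(2).tolist())
E
```

```text
slot edge 51.747252448566066 144.69652809501392
slot edge 51.999771048037786 164.1117704480844
148 [[355.9, 238.8], [356.2, 233.4], [350.5, 218.6]]
151 [[356.8, 238.6], [357.2, 233.2], [350.5, 218.6]]
154 [[357.7, 238.4], [358.1, 233.0], [350.5, 218.6]]
157 [[358.6, 238.1], [359.0, 232.7], [350.5, 218.6]]
160 [[359.4, 237.8], [359.8, 232.4], [350.5, 218.6]]
red 356.7826086956522 232.82608695652175 355 360 230 237
flange pred u 333.48977926258533 367.61876331979
[[374, 426, 446, 462, 466, 459, 450, 411, 386, 397, 410, 401, 236, 94, 185], [264, 267, 230, 204, 189, 307, 373, 398, 414, 423, 432, 428, 348, 249, 182], [315, 304, 242, 204, 227, 319, 378, 401, 415, 422, 432, 442, 445, 470, 468], [310, 313, 315, 298, 223, 286, 345, 367, 392, 435, 511, 573, 596, 610, 617], [314, 311, 310, 313, 314, 278, 216, 258, 327, 412, 506, 553, 563, 566, 575]] [[277, 282, 278, 223, 249, 301, 319, 317, 314, 310, 314, 318, 319, 317], [297, 282, 259, 226, 210, 252, 302, 315, 312, 314, 317, 319, 343, 477], [304, 278, 246, 212, 179, 162, 183, 266, 307, 319, 347, 479, 543, 543], [280, 242, 214, 185, 164, 144, 209, 337, 410, 502, 546, 550, 548, 545], [326, 233, 165, 138, 162, 344, 466, 532, 546, 544, 542, 544, 545, 548]]
```

Call:
{"fn": "jog_arm", "kwargs": {
  "motion": [
    [[12,0,0],0],
    [[20,0,0],0],
    [[25,0.5,0],0],
    [[25,0.5,0],0],
    [[18,0.5,0],0],
    [[10,0.5,0],0],
    [[6.5,0,0],0],
    [[0,0,20],0],
    [[0,0,30],0],
    [[0,0,24],0],
    [[0,0,15],0],
    [[0,0,10],0]
  ]
}}

```text
clock: 6.0
ee_pos: [572.9, 101.0, 179.2]
ee_rot: [0.988, 0.156, -0.002, 0.0]
ft_force: [-0.7, -0.5, -0.7]
width: 40.5
grasp_force: 61.1
```

Call:
{"fn": "jog_arm", "kwargs": {
  "motion": [
    [[0,0,0],0],
    [[0,0,0],0],
    [[0,0,0],0],
    [[0,0,0],0],
    [[0,0,0],0]
  ]
}}

```text
clock: 6.42
ee_pos: [575.2, 102.4, 182.4]
ee_rot: [0.988, 0.156, 0.001, -0.0]
ft_force: [0.5, 0.1, -1.4]
width: 40.7
grasp_force: 61.1
```

```bash
python3 - <<'E'
from plant import r
from fit import *
o=r.get_obs();w=r.calibration("wrist");im=r.get_image("wrist")[:,:,::-1].copy();cv2.imwrite("pics/w3.png",im)
pickle.dump((w,o),open("w3.pkl","wb"));print(o["clock"],o["ee_pos"])
T=o["ee_pos"]
S=r.get_image("scene")[:,:,::-1].copy();cv2.imwrite("pics/s3.png",S)
s=r.calibration("scene");pt=proj(s,[571,102,125])[0].astype(int);print(pt)
a=cv2.resize(im[130:420,170:470],None,fx=1.4,fy=1.4,interpolation=cv2.INTER_CUBIC)
b=cv2.resize(S[pt[1]-35:pt[1]+45,pt[0]-32:pt[0]+32],None,fx=5.8,fy=5.8,interpolation=cv2.INTER_CUBIC)
c=np.zeros((600,800,3),np.uint8);c[:a.shape[0],:a.shape[1]]=a;c[:b.shape[0],-b.shape[1]:]=b;cv2.imwrite("pics/c3.png",c)
E
```

```text
6.4167 [575.22 102.44 182.44]
[312 241]
```

View pics/c3.png

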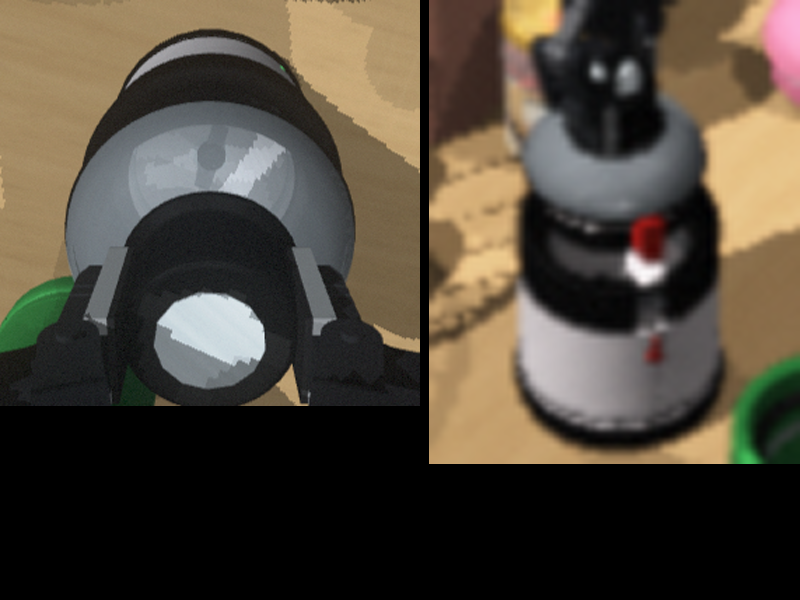

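The lid hovers over the collar with the red tongue above the slot and bar (scene). In the wrist view the collar centre sits slightly right of the flange. Fitting both arcs for the correction.

```bash
python3 - <<'E'
from fit import *
w,o=pickle.load(open("w3.pkl","rb"));im=cv2.imread("pics/w3.png");T=o["ee_pos"];M=R.from_quat(o["ee_rot"]).as_matrix()
for h in(29,30,31):
    x,s=fit(im,w,T,46,T[2]-51.2+h,lambda u:u[:,1]<310);print("lid",h,M.T[:2,:2]@(x-T[:2]),s)
y,s=fit(im,w,(574.5,101),52,118,lambda u:(u[:,1]<235)&((u[:,1]>190)|(abs(u[:,0]-322)<0)))
print("collar",y,M.T[:2,:2]@(y-T[:2]),s)
# tongue vs slot bar in scene
S=cv2.imread("pics/s3.png").astype(int);b,g,rr=S[...,0],S[...,1],S[...,2]
from plant import r
s=r.calibration("scene")
for v0,v1 in((240,252),(258,272)):
    m=np.zeros(b.shape,bool);m[v0:v1,305:330]=1;m&=(rr>90)&(rr>2*g);v,u=np.nonzero(m);print("red",u.mean(),v.mean(),u.min(),u.max(),v.min(),v.max())
for a in(150,152,154,156,158):
    t=np.radians(a);e=np.array([np.cos(t),np.sin(t),0]);B=np.array([574.5,101,0])
    print(a,proj(s,[B+53.5*e+[0,0,75],[*(T[:2]+50*e[:2]),T[2]-51.2+14],[*T[:2],170]]).round(1).tolist())
E
```

```text
lid 29 [-2.47  0.3 ] -17.62300682067871
lid 30 [-2.18  0.77] -16.370729446411133
lid 31 [-1.66  1.27] -15.916047096252441
collar [574.81 101.54] [-0.68  0.73] -29.359909057617188
red 316.3333333333333 245.61111111111111 315 319 243 249
red 318.0 266.5 318 318 266 267
150 [[317.3, 265.4], [316.4, 247.7], [311.1, 229.8]]
152 [[317.9, 265.2], [317.0, 247.6], [311.1, 229.8]]
154 [[318.5, 265.1], [317.6, 247.4], [311.1, 229.8]]
156 [[319.1, 264.9], [318.2, 247.3], [311.1, 229.8]]
158 [[319.7, 264.7], [318.7, 247.1], [311.1, 229.8]]
```

Call:
{"fn": "jog_arm", "kwargs": {
  "motion": [
    [[-0.5,1.2,0],-0.7],
    [[0,0,0],0],
    [[0,0,3],0],
    [[0,0,3],0],
    [[0,0,3],0],
    [[0,0,3],0],
    [[0,0,2],0],
    [[0,0,2],0],
    [[0,0,0],0],
    [[0,0,0],0],
    [[0,0,0],0]
  ]
}}

```text
clock: 7.43
ee_pos: [574.5, 101.0, 165.4]
ee_rot: [0.987, 0.162, 0.0, 0.0]
ft_force: [0.1, -0.4, -0.7]
width: 40.6
grasp_force: 61.1
```

Call:
{"fn": "jog_arm", "kwargs": {
  "motion": [
    [[0,0,2],0],
    [[0,0,2],0],
    [[0,0,2],0],
    [[0,0,1],0],
    [[0,0,0],0],
    [[0,0,0],0],
    [[0,0,0],0]
  ]
}}

```text
clock: 8.02
ee_pos: [574.4, 101.0, 158.3]
ee_rot: [0.987, 0.162, 0.0, 0.0]
ft_force: [0.2, 0.2, -1.8]
width: 40.4
grasp_force: 61.1
```

Call:
{"fn": "jog_arm", "kwargs": {
  "motion": [
    [[0,0,1],0],
    [[0,0,1],0],
    [[0,0,1],0],
    [[0,0,0],0],
    [[0,0,0],0],
    [[0,0,0],0]
  ]
}}

```text
clock: 8.52
ee_pos: [574.4, 101.0, 155.3]
ee_rot: [0.987, 0.162, 0.0, 0.0]
ft_force: [-0.7, 0.3, -0.0]
width: 40.5
grasp_force: 61.1
```

Call:
{"fn": "jog_arm", "kwargs": {
  "motion": [
    [[0,0,1],0],
    [[0,0,1],0],
    [[0,0,0],0],
    [[0,0,0],0],
    [[0,0,0],0],
    [[0,0,0],0]
  ]
}}

```text
clock: 9.02
ee_pos: [574.4, 101.0, 153.4]
ee_rot: [0.987, 0.162, 0.0, 0.0]
ft_force: [-1.8, -0.3, 3.1]
width: 40.5
grasp_force: 61.1
```

Call:
{"fn": "jog_arm", "kwargs": {
  "motion": [
    [[0,0,1],0],
    [[0,0,1],0],
    [[0,0,1],0],
    [[0,0,1.2],0],
    [[0,0,0],0],
    [[0,0,0],0],
    [[0,0,0],0],
    [[0,0,0],0]
  ]
}}

```text
clock: 9.68
ee_pos: [574.4, 101.0, 149.2]
ee_rot: [0.987, 0.162, 0.0, 0.0]
ft_force: [-1.7, -1.0, 5.3]
width: 40.2
grasp_force: 61.4
```

```bash
python3 - <<'E'
from plant import r
from fit import *
F=[]
for i in range(4):
    S=r.get_image("scene")[:,:,::-1].copy();o=r.get_obs();F.append(o["ft_force"])
print(o["clock"],o["ee_pos"],np.mean(F,0))
w=r.get_image("wrist")[:,:,::-1].copy()
b=cv2.resize(S[206:282,280:344],None,fx=7.8,fy=7.8,interpolation=cv2.INTER_CUBIC)
a=cv2.resize(w[150:400,170:470],None,fx=1,fy=1)
c=np.zeros((600,800,3),np.uint8);c[:a.shape[0],:a.shape[1]]=a;c[:b.shape[0],-b.shape[1]:]=b[:600];cv2.imwrite("pics/c4.png",c)
E
```

```text
9.8833 [574.44 101.03 149.21] [-1.38 -0.77  5.25]
```

View pics/c4.png

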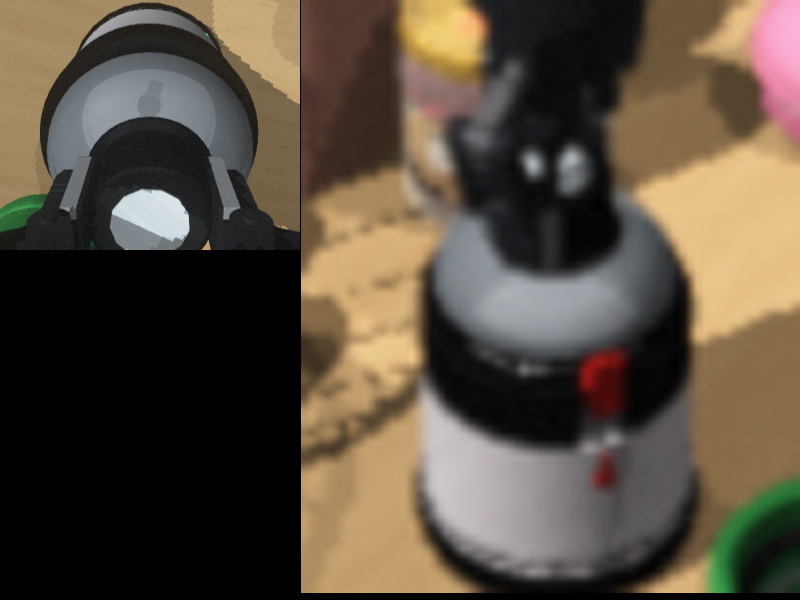

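The tongue sits in the slot above the red bar, and the white line shows at the collar's rim. The force and travel (5.3 N plus the lid's weight, 6 mm below contact) put the ring at about 5–6 mm, so I'm handing in.

```bash
python3 -c "
from plant import r
print(r.hand_in())"
```

```text
the job is handed in; nothing more can be done
None
```

I handed the job in at about 10 s, with the gripper still holding the lid down in the collar, its tongue in the slot, the white line at the rim and the ring pressed about 5–6 mm; the judge returned no verdict.

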